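# Release the chalked dish sign and stand it on its folding easel

## Robot

A 6-joint arm with a two-finger parallel gripper is mounted at the origin on the work surface. World frame = base frame: x ahead of the robot, y to its left, z up, the work surface at z = 0. Lengths are in mm, angles in rad, forces in N, time in s.
With the tool pointing down it reaches from about 325 to 1000 mm from the base axis. Payload 5.1 kg.
Tool frame: the origin (TCP) lies on the centre line of the jaws, within the pads' length; the fingertips stand 8 mm ahead of it and the grasp point (between the pads) lies 11 mm behind it (bot.tip_reach is the distance from the TCP to the fingertips, in mm); z points along the fingers, y is the direction in which the jaws open and shut (so a half turn about z gives the same grasp; the last joint's range is limited). The gripper opens to 85 mm and grips with 20 to 120 N. Pads are 22 mm wide; open, the fingers measure 114 mm over their backs; the gripper's body (76 mm by 85 mm) begins 54 mm behind the grasp point. The pads swing forward as they close: fully open they stand 13 mm farther back than shut.
Start: joints at [1.221, 0.124, 1.65, -0, 1.367, -0.083], TCP at [171.392, 626.985, 239.322] pointing down, gripper open.
Joint ranges: [-2.61, 2.61], [-1.02, 2.33], [0.03, 2.71], [-1.35, 4.49], [0.32, 2.68], [-2.91, 2.91]. Speed limits (rad/s): [2.57, 2.57, 3.14, 3.14, 3.14, 3.14].

## Interface

Orientations are given as a unit quaternion [w, x, y, z].
In Python, from workcell import monitor, imaging, finish_job, bot gives the robot as it stands.
- The arm moves only by the shell command python3 -m creep 'ROWS' [OPENING] [FORCE]. ROWS is JSON, a list of rows, each an object with "delta_pos": the shift along the tool's x, y, z in m, a list of three; "turn": the turn, a rotation vector about the tool's x, y, z in rad, a list of three. A call has 1 to 5 rows; each row shifts and turns the commanded pose from where the row before left it, along the tool's axes as they then stand; what a row does not reach is not made up. A row lasts 1/10 s, in which the tool goes at most 50 mm and 8.59 degrees, less where a joint would pass 70% of its speed; a pose out of reach is approached as far as the arm can. A call with a gripper value outside its range is refused whole. OPENING is the opening, from 0 (shut) to 1 (fully open), set as the call begins (- or left out, the last holds). The fingers move at their own pace and stop on an object; FORCE is the grip in N (left out, the last holds). Time passes only in rows, so rows that do not move let the fingers close. It gives the time, the measured TCP pose, the force and the opening at its end, in the units of the state.
- monitor.get_state(): the state, without advancing time (a new reading comes with each control period).
- imaging.snapshot(name): name is "side" or "top" or "wrist"; returns a dict with "image" (420x560x3 uint8, blue, green, red), "fx", "fy", "cx", "cy" (pixels), "distortion" ([k1, k2, p1, p2, k3] as OpenCV has them; the pictures are not rectified), "position" and "rotation" of the camera in the world; the wrist camera has in their place "mount" (4x4, takes a point from camera to tool coordinates, whose origin is the TCP and whose axes are the flange's). Camera axes: x right, y up, looking along -z (the intrinsics and any distortion apply to the point x, -y, -z); pixel columns grow to the right and rows downward; lengths in mm; the calibration is good to about 2 mm. A picture is of the moment at which its call begins: read the wrist's pose just before it. There is no depth.
- finish_job(): hands the job in, once; it reports no verdict.
The state is a dict: "clock": time; "joint_positions": joint angles; "qvel": joint speeds; "joint_torque": joint torques, N m; "tool_pos": TCP position; "tool_rot": TCP orientation; "contact_force": force on the tool from outside, world axes, zero at the start; "wrist_torque": the same for the moment, N m; "finger_gap": finger opening in mm.
Only numpy, scipy, OpenCV 4.12 (cv2) and the standard library are available. Lean on these libraries where they do the work, as an engineer would, in place of code of your own. Each camera call takes 0.05 s, during which the arm holds its last target. There are 200 camera calls.

## Task

The chalked dish sign is finished: lift the red sprung clamp arm of the lettering desk all the way up until it stays open by itself, and only then take the sign out. Unfold the wire rest of the little wooden easel right back to its stop and stand the sign on the easel's ledge, behind the brass lips and leaning back on the rest, upright, square and centred with the chalk side to the front; set it down gently, do not drop it. Leave the clamp arm open, and do not knock or shift the bottle, beaker, dish or marker pot.

Things in the scene. Friction and masses are not known exactly. Their poses are not given: they have to be found in the camera images.
- desk: Sloped wooden lettering desk, base 150 x 155 mm, fixed. Origin: centre of its underside; +x its low front, +y the clamp arm's side. Its plate (120 wide, 105 mm long) rises at 68 degrees towards -x from (35, 0, 45) mm, where a ledge square to it ends in a 6 mm high lip, 18 mm off the plate. A steel post stands beside the sign at y 74 to 80 mm, to z 169 mm, a coil spring outside it to y 105 mm.
- clamp_arm (a joint): Angle of the red sprung arm, rad: 0 = its pad presses on the sign (8 N), 2.54 = open stop. Over-centre spring: let go below 1.4 it snaps shut, above 1.55 it swings open to 2.54 and stays. 7 N at the handle starts it, then less. Seen from clamp_hinge the handle lies ahead (desk +x) at elevation q - 0.796 rad. Bar at desk y 82 to 92 mm; 70 mm from the hinge a cross foot reaches in to y 52 mm.
- clamp_hinge (a point): Point on the clamp arm's hinge axis (which runs along the desk's y), level in y with the middle of the handle: (12, 115, 160) mm in the desk's frame.
- clamp_handle (a point): Middle of the clamp arm's raised handle: a black round cross bar 14 mm thick, along the desk's y, sticking 45 mm out from the arm's outer side, 92 mm from the hinge. Nothing but table lies under it (about 94 mm above the table when shut; the open arm stands up to 260 mm).
- sign: Chalkboard sign in a wooden frame, 130 wide x 160 tall x 10 mm thick, about 0.24 kg, loose, face up on the desk, its back on the plate and its foot on the ledge, under the clamp pad. Origin: middle of its bottom edge, mid-thickness; z runs up the sign to its top edge, x is the normal of its chalk face, y along its width. The top 55 mm overhang the plate, free on both faces.
- sign_top (a point): Middle of the sign's top edge, mid-thickness.
- sign_face (a point): Middle of the sign's chalk face.
- easel: Folding easel, dark wood and brass, 195 x 124 mm, fixed. Origin on the table; +x its front (the chalk face must look there), y its width. Runners 12 mm high at y +-55 mm, x -90 to 105 mm. Ledge 10 mm high, x -40 to 6 mm, with two lips at x -3.5 to 1.5 mm, z to 23 mm, y within +-29 mm. Hinge lugs at y +-47 mm, z to 34 mm. In front of the ledge, between the runners, is only bare table.
- easel_seat (a point): Middle of the easel's ledge, on its top (z 10 mm, x -16 mm in the easel's frame): the middle of the sign's bottom edge belongs about 2 mm above it.
- rest (a joint): Angle of the easel's steel wire rest about rest_hinge, rad: 0 = folded flat to the front (+x), 1.571 = vertical, 1.868 = unfolded to its stop, leaning 17 degrees back. Stays where it is left (friction 0.06 N m).
- rest_hinge (a point): Middle of the rest's hinge axis, along the easel's y: (-30, 0, 26) mm in the easel's frame.
- rest_bar (a point): Middle of the rest's cross bar: round steel bar 8 mm thick, 80 mm long along the easel's y, 100 mm from the hinge; its two side wires, also 8 mm, run at y = +-40 mm to the hinge.
- bottle: Bystander: water bottle, 60 mm across, 200 mm tall with blue cap; origin at the centre of its underside. Loose.
- beaker: Bystander: red plastic beaker, 76 mm across, 115 mm tall; origin at the centre of its underside. Loose.
- dish: Bystander: white dish with brown croquettes stuck fast, 104 mm across, 41 mm tall; origin at the centre of its underside. Loose.
- marker_pot: Bystander: blue pot with chalk markers, 66 mm across, 130 mm tall, behind the desk; origin at the centre of its underside. Loose.
Things that resemble listed ones, but are neither listed nor needed, are in the scene too. What is meant by the sign is not purple, and is the smaller of those in its own colour.

How it is judged:
By the outcome, as a careful person would: the job done as asked, in the order asked, and still so for the second after the job is handed in, with the robot touching nothing.
It also fails if it takes over 72 s, if anything falls off the work surface, if the arm or the gripper's body presses on something with over 40 N, if the wrist force passes 120 N, or if a joint passes its speed limit or range.

## Working session

There is one attempt and no reset: what is moved stays moved. The work goes in short steps, Python scripts to look and compute and a shell command to move; the robot and the scene stay as the last step left them, time stands still between calls to the robot, and variables do not carry over. Pictures are saved under pics/ and viewed, about 8 in all and at most 12, crops included, and the job is handed in when it is done.

```bash
ls; mkdir -p pics; python3 - <<'E'
from workcell import monitor, imaging, bot
import cv2,numpy as np,pickle
print(monitor.get_state())
d={}
for n in("side","top"):
    s=imaging.snapshot(n);d[n]=s;cv2.imwrite(f"pics/{n}0.png",s["image"])
    print(n,{k:v for k,v in s.items() if k!="image"})
pickle.dump(d,open("s0.pkl","wb"))
cv2.imwrite("pics/side0b.png",cv2.resize(d["side"]["image"],(800,600),interpolation=cv2.INTER_CUBIC))
cv2.imwrite("pics/top0b.png",cv2.resize(d["top"]["image"],(800,600),interpolation=cv2.INTER_CUBIC))
E
```

```text
pics
{'clock': 0.0, 'joint_positions': array([ 1.22140363e+00,  1.24521462e-01,  1.65164622e+00,  9.50636354e-06,
        1.36750674e+00, -8.26094821e-02]), 'qvel': array([ 0.00039907,  0.00118369,  0.00013117, -0.00042108, -0.0011495 ,
       -0.00037466]), 'joint_torque': array([ 1.94606859e-03, -4.23599374e+01, -3.65462065e+01,  3.54443856e-06,
        6.88065586e-03,  4.85435564e-06]), 'tool_pos': array([171.1904714 , 626.44665832, 238.05883905]), 'tool_rot': array([-2.27634013e-04,  1.32997263e-01,  9.91115858e-01, -1.01569886e-03]), 'contact_force': array([-0.27436163,  0.74086124, -0.92391501]), 'wrist_torque': array([-0.00447654, -0.00259535,  0.04080072]), 'finger_gap': 85.32296792242407}
side {'fx': 384.1226429478058, 'fy': 384.1226429478058, 'cx': 277.56357154950484, 'cy': 208.56418622150377, 'distortion': array([-0.03517694,  0.        ,  0.        ,  0.        ,  0.        ]), 'position': array([ 330.85787651, -564.86195479,  791.25061967]), 'rotation': array([ 0.91914841,  0.36009662, -0.06293398, -0.14675126])}
top {'fx': 451.7072906441571, 'fy': 451.7072906441571, 'cx': 283.891329320786, 'cy': 212.7856877512248, 'distortion': array([-0.14373987,  0.        ,  0.        ,  0.        ,  0.        ]), 'position': array([ 400.05395387,   -5.65280737, 1002.36025795]), 'rotation': array([-0.70103722, -0.05519843,  0.04838551,  0.70933687])}
```

View pics/side0b.png

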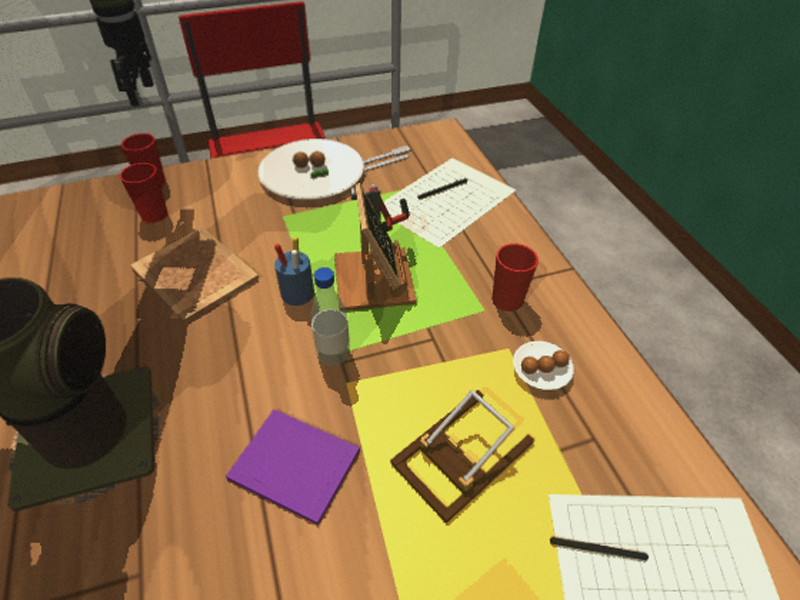

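View pics/top0b.png

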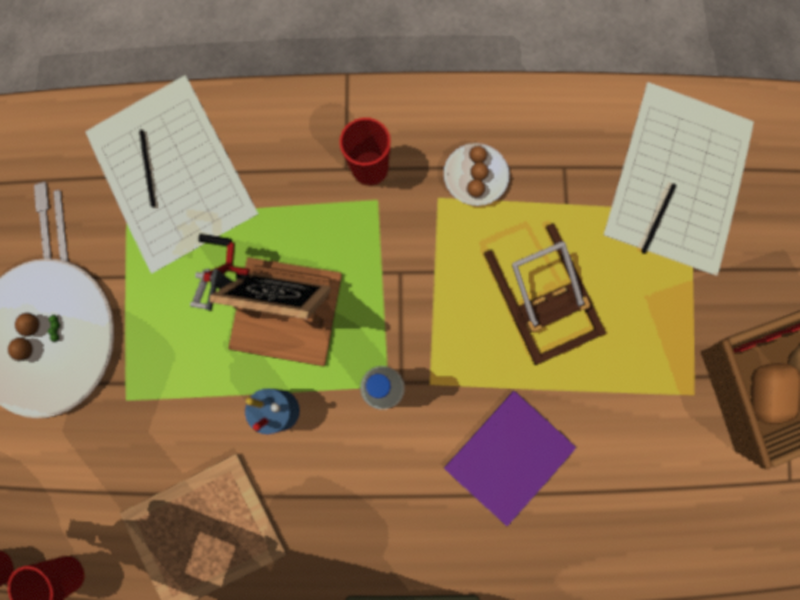

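Side view: desk with sign at about (375,250), easel at (465,455), bottle (325,300), purple decoy (295,465). Top view: sign (270,290), easel (545,295), beaker (367,150), dish (477,175), pot (270,408), bottle (380,387). One montage of crops now, for desk and easel poses.

```bash
cat > h.py <<'E'
import numpy as np,cv2,pickle
from scipy.spatial.transform import Rotation as R
def q2R(q): return R.from_quat([q[1],q[2],q[3],q[0]]).as_matrix()
F=np.diag([1,-1,-1.])
def proj(s,P,T=None):
    """world pts -> pixels; T=(pos,Rm) of camera"""
    p,Rm=T if T else (s["position"],q2R(s["rotation"]))
    C=(np.atleast_2d(P)-p)@Rm@F
    K=np.array([[s["fx"],0,s["cx"]],[0,s["fy"],s["cy"]],[0,0,1]])
    return cv2.projectPoints(C,np.zeros(3),np.zeros(3),K,s["distortion"])[0][:,0]
def wristT(s,st):
    M=s["mount"];Rt=q2R(st["tool_rot"]);return st["tool_pos"]+Rt@M[:3,3],Rt@M[:3,:3]
def W(pose,P):
    x,y,a=pose;c,s=np.cos(a),np.sin(a);P=np.atleast_2d(P).astype(float)
    return np.c_[x+c*P[:,0]-s*P[:,1],y+s*P[:,0]+c*P[:,1],P[:,2]]
def crop(im,x0,y0,w,h,W_,H_): return cv2.resize(im[y0:y0+h,x0:x0+w],(W_,H_),interpolation=cv2.INTER_CUBIC)
E
python3 - <<'E'
from h import *
d=pickle.load(open("s0.pkl","rb"))
t,s=d["top"]["image"],d["side"]["image"]
m=np.vstack([np.hstack([crop(t,130,155,120,105,400,350),crop(t,325,150,114,100,400,350)]),np.hstack([crop(s,220,115,114,71,400,249),crop(s,265,260,122,76,400,249)])])
cv2.imwrite("pics/m.png",m)
E
```

```text
(no output)
```

View pics/m.png

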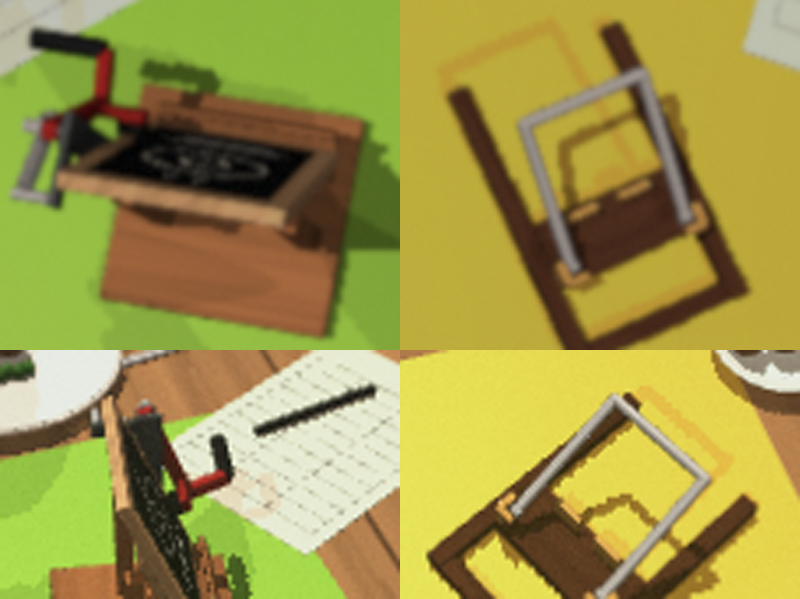

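```bash
cat > fit.py <<'E'
from h import *
from scipy.optimize import least_squares
d=pickle.load(open("s0.pkl","rb"));T,S=d["top"],d["side"]
c68,s68=np.cos(np.radians(68)),np.sin(np.radians(68))
def sign(x,y,z,dy=0): return [35+(5+x)*s68-z*c68, y+dy, 45+(5+x)*c68+z*s68]
t1=lambda u,v:(130+u/3.3333,155+v/3.3333)
t2=lambda u,v:(325+(u-400)/3.509,150+v/3.5)
s1=lambda u,v:(220+u/3.509,115+(v-350)/3.509)
s2=lambda u,v:(265+(u-400)/3.279,260+(v-350)/3.279)
def desk(p):
    x,y,a,h,dy=p;bz=10+h
    return [(T,[75,-77.5,bz],t1(370,120)),(T,[-75,-77.5,bz],t1(326,336)),(T,[-75,77.5,bz],t1(102,297)),
     (T,[76.3,137,94.3],t1(33,38)),(T,[76.3,92,94.3],t1(105,48)),
     (T,sign(0,65,160,dy),t1(59,180)),(T,sign(0,-65,160,dy),t1(290,217)),
     (S,sign(0,65,160,dy),s1(107,402)),(S,sign(0,-65,160,dy),s1(121,510)),
     (S,[76.3,137,94.3],s1(217,438)),(S,[76.3,92,94.3],s1(228,475))]
def rb(q,y): return [-30+100*np.cos(q),y,26+100*np.sin(q)]
def easel(p):
    q=p[3]
    return [(T,[105,55,12],t2(460,92)),(T,[105,-55,12],t2(612,27)),(T,[-90,-62,12],t2(748,290)),
     (T,[-1,17,23],t2(583,210)),(T,[-1,-17,23],t2(635,188)),
     (T,rb(q,40),t2(524,124)),(T,rb(q,-40),t2(643,75)),
     (S,rb(q,40),s2(617,401)),(S,rb(q,-40),s2(707,479)),
     (S,[105,-55,12],s2(750,505)),(S,[-90,62,12],s2(432,555)),(S,[105,55,12],s2(630,398))]
def fit(f,p0):
    r=lambda p:np.concatenate([proj(c,W(p[:3],P))[0]-np.array(m) for c,P,m in f(p)])
    o=least_squares(r,p0,loss="soft_l1");print(np.round(o.x,4));print(np.round(r(o.x).reshape(-1,2),1).tolist());return o.x
D=fit(desk,[420,240,-0.2,5,0.]);E=fit(easel,[430,-130,0.4,0.9])
def plane(c,uv,z):
    g=lambda p:proj(c,[p[0],p[1],z])[0]-np.array(uv)
    return least_squares(g,[400,0]).x
if __name__=="__main__":
    pickle.dump((D,E),open("poses.pkl","wb"))
    k=0.7
    for n,u,v,z in[("beaker rim",366,143,115),("dish",477,174,35),("pot",271,410,80),("bottle cap",378,385,198)]:
        print(n,plane(T,(u*k,v*k),z).round())
    hp=W(D[:3],[[76.3,115,94.3],[12,115,160],sign(0,0,160)]);print(hp.round(1));print(W(E[:3],[[-16,0,10],rb(E[3],0)]).round(1))
E
python3 fit.py
```

```text
[538.5066 184.7863 -19.0384  14.2513  -1.4598]
[[1.2, -1.4], [1.4, 0.7], [-0.1, -0.5], [-0.2, -1.1], [-1.5, -0.7], [0.5, -0.6], [-0.3, 0.7], [-1.0, -0.7], [-0.5, 0.4], [-0.4, 0.5], [-1.4, -0.6]]
[ 5.556426e+02 -2.196284e+02  3.996000e-01  4.674000e-01]
[[-0.3, -1.4], [0.1, -1.6], [1.3, 0.2], [0.9, 0.1], [-0.2, 0.3], [0.2, -0.3], [-0.0, -1.0], [-1.3, 0.1], [-1.2, 0.7], [-0.2, -1.5], [-2.6, -0.2], [0.6, -0.0]]
beaker rim [769.  57.]
dish [ 748. -112.]
pot [386. 196.]
bottle cap [418.  37.]
[[635.  283.4  94.3]
 [571.9 295.5 160. ]
 [518.6 188.6 195.2]]
[[ 540.9 -225.9   10. ]
 [ 610.2 -196.6   71.1]]
```

Candidates: sign top (270,290), chalk-black in a wooden frame held on the desk. The purple board (510,458) and the cork board (210,535) are not it. The crop confirms chalk lettering under the red arm. Red beakers: one at top (367,150) on its own, and a pair at (30,585), which are decoys. The fits are good to about 2 mm. Now the helper and the first approach.

```bash
cat > go.py <<'E'
"""plan(pos,Rm,n): print the equal row that takes the tool from its measured pose to the target in n rows"""
from h import *
from workcell import monitor,imaging
D,E=pickle.load(open("poses.pkl","rb"))
c68,s68=np.cos(np.radians(68)),np.sin(np.radians(68))
def frame(pose,tilt,jaw=1):
    """tool z down, tilted by 'tilt' rad towards the thing's +x; tool y along the thing's +x (jaw 1), or -y (jaw 0) """
    z=np.array([np.sin(tilt),0,-np.cos(tilt)])
    y=np.array([np.cos(tilt),0,np.sin(tilt)]) if jaw else np.array([0,-1.,0])
    M=np.c_[np.cross(y,z),y,z]; return R.from_euler("z",pose[2]).as_matrix()@M
def plan(pos,Rm,n,st=None):
    st=st or monitor.get_state();p,R0=st["tool_pos"],q2R(st["tool_rot"])
    rv=R.from_matrix(R0.T@Rm).as_rotvec();r=R.from_rotvec(rv/n).as_matrix()
    S=sum(np.linalg.matrix_power(r,k) for k in range(n))
    d=np.linalg.solve(S,R0.T@(np.asarray(pos)-p))
    print(n,"rows delta m",np.round(d/1e3,4).tolist(),"turn",np.round(rv/n,4).tolist(),"|mm|",np.linalg.norm(d).round(1),"deg",np.degrees(np.linalg.norm(rv/n)).round(2))
def show(): 
    s=monitor.get_state();print("t",round(s["clock"],2),s["tool_pos"].round(1),"F",s["contact_force"].round(1),"gap",round(s["finger_gap"],1),"j",s["joint_positions"].round(2)); return s
E
python3 - <<'E'
from go import *
show();p=W(D[:3],[[76.3,122,0]])[0];p[2]=200;print(p)
plan(p,frame(D,0),15)
E
```

```text
t 0.1 [171.2 626.5 238.2] F [ 0.2  0.1 -0.1] gap 85.7 j [ 1.22  0.12  1.65 -0.    1.37 -0.08]
[636.35012657 290.29615765 200.        ]
15 rows delta m [-0.0397, 0.0139, 0.0025] turn [-0.0001, 0.0001, 0.0995] |mm| 42.1 deg 5.7
```

```bash
R='nothing'
for i in 1 2 3; do python3 -m creep '[{"delta_pos":[-0.0397,0.0139,0.0025],"turn":[0,0,0.0995]},{"delta_pos":[-0.0397,0.0139,0.0025],"turn":[0,0,0.0995]},{"delta_pos":[-0.0397,0.0139,0.0025],"turn":[0,0,0.0995]},{"delta_pos":[-0.0397,0.0139,0.0025],"turn":[0,0,0.0995]},{"delta_pos":[-0.0397,0.0139,0.0025],"turn":[0,0,0.0995]}]' 0.55 40; done
python3 -m creep '[{"delta_pos":[0,0,0],"turn":[0,0,0]},{"delta_pos":[0,0,0],"turn":[0,0,0]}]'
python3 - <<'E'
from go import *
st=show();p=W(D[:3],[[76.3,122,0]])[0];p[2]=83
plan(p,frame(D,0),8,st)
s=imaging.snapshot("wrist");im=s["image"].copy();T=wristT(s,st)
pts=W(D[:3],[[76.3,137,94.3],[76.3,92,94.3],[12,115,160]])
for u in proj(s,pts,T): print(u); cv2.drawMarker(im,tuple(int(v) for v in u),(255,0,255),0,12)
cv2.imwrite("pics/w1.png",im)
E
```

```text
clock: 0.6
tool_pos: [379.3, 599.7, 225.8]
tool_rot: [-0.0, 0.375, 0.927, -0.001]
contact_force: [-0.0, 0.8, 0.9]
finger_gap: 47.3
clock: 1.1
tool_pos: [547.7, 476.8, 213.2]
tool_rot: [-0.0, 0.592, 0.806, -0.001]
contact_force: [1.0, 0.2, -0.3]
finger_gap: 46.5
clock: 1.6
tool_pos: [637.0, 288.5, 200.8]
tool_rot: [-0.0, 0.772, 0.636, -0.0]
contact_force: [0.8, 0.1, -0.1]
finger_gap: 47.1
clock: 1.8
tool_pos: [636.6, 289.3, 201.1]
tool_rot: [-0.0, 0.771, 0.637, -0.0]
contact_force: [-0.2, 0.4, -0.0]
finger_gap: 46.9
t 1.8 [636.6 289.3 201.1] F [-0.2  0.4 -0. ] gap 46.9 j [0.35 0.25 1.57 0.   1.32 0.54]
8 rows delta m [0.0001, -0.0, 0.0148] turn [-0.0002, 0.0, -0.0001] |mm| 14.8 deg 0.01
[274.53953854 189.40256249]
[274.63755366 241.85401183]
[168.8986253  251.53192136]
```

View pics/w1.png

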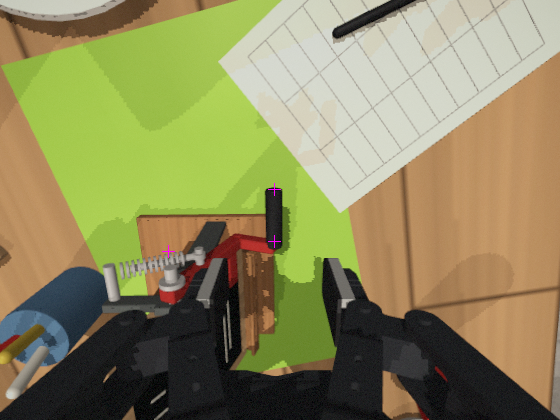

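Handle seen at (273,187)–(274,248), matching the prediction to about 2 mm and centred between the fingers. I'll descend, grip, and follow the arc.

```bash
for i in 1 2; do python3 -m creep '[{"delta_pos":[0,0,0.0148],"turn":[0,0,0]},{"delta_pos":[0,0,0.0148],"turn":[0,0,0]},{"delta_pos":[0,0,0.0148],"turn":[0,0,0]},{"delta_pos":[0,0,0.0148],"turn":[0,0,0]}]' |tail -3; done
python3 -m creep '[{"delta_pos":[0,0,0],"turn":[0,0,0]},{"delta_pos":[0,0,0],"turn":[0,0,0]},{"delta_pos":[0,0,0],"turn":[0,0,0]},{"delta_pos":[0,0,0],"turn":[0,0,0]},{"delta_pos":[0,0,0],"turn":[0,0,0]}]' 0 40
python3 - <<'E'
import numpy as np
e=np.linspace(0,2.52,26)-.796
print(np.round(np.c_[e[1:]+.796,92*np.diff(np.cos(e)),-92*np.diff(np.sin(e))],2).tolist())
E
```

```text
tool_rot: [-0.0, 0.77, 0.638, -0.001]
contact_force: [0.3, -0.3, -0.7]
finger_gap: 47.0
tool_rot: [-0.0, 0.771, 0.637, -0.0]
contact_force: [-0.4, 0.7, 0.4]
finger_gap: 46.8
clock: 3.15
tool_pos: [635.2, 290.5, 83.4]
tool_rot: [-0.001, 0.77, 0.638, -0.001]
contact_force: [-4.9, 0.9, -2.3]
finger_gap: 12.6
[[0.1, 6.29, -6.81], [0.2, 5.57, -7.41], [0.3, 4.8, -7.93], [0.4, 3.98, -8.37], [0.5, 3.11, -8.73], [0.6, 2.22, -9.0], [0.71, 1.3, -9.18], [0.81, 0.37, -9.26], [0.91, -0.56, -9.25], [1.01, -1.49, -9.15], [1.11, -2.4, -8.95], [1.21, -3.29, -8.66], [1.31, -4.15, -8.29], [1.41, -4.96, -7.83], [1.51, -5.72, -7.29], [1.61, -6.43, -6.68], [1.71, -7.07, -6.0], [1.81, -7.64, -5.26], [1.92, -8.13, -4.46], [2.02, -8.53, -3.62], [2.12, -8.85, -2.74], [2.22, -9.09, -1.84], [2.32, -9.22, -0.91], [2.42, -9.27, 0.02], [2.52, -9.22, 0.95]]
```

```bash
python3 -m creep '[{"delta_pos":[0,0.0063,-0.0068],"turn":[0,0,0]},{"delta_pos":[0,0.0056,-0.0074],"turn":[0,0,0]},{"delta_pos":[0,0.0048,-0.0079],"turn":[0,0,0]},{"delta_pos":[0,0.004,-0.0084],"turn":[0,0,0]},{"delta_pos":[0,0.0031,-0.0087],"turn":[0,0,0]}]'
python3 -m creep '[{"delta_pos":[0,0.0022,-0.009],"turn":[0,0,0]},{"delta_pos":[0,0.0013,-0.0092],"turn":[0,0,0]},{"delta_pos":[0,0.0004,-0.0093],"turn":[0,0,0]},{"delta_pos":[0,-0.0006,-0.0092],"turn":[0,0,0]},{"delta_pos":[0,-0.0015,-0.0092],"turn":[0,0,0]}]'
```

```text
clock: 3.65
tool_pos: [656.4, 286.6, 119.1]
tool_rot: [-0.003, 0.77, 0.638, -0.003]
contact_force: [-4.9, 4.1, -10.0]
finger_gap: 13.1
clock: 4.15
tool_pos: [661.4, 285.7, 168.8]
tool_rot: [-0.0, 0.77, 0.637, -0.0]
contact_force: [-3.0, 3.0, -9.3]
finger_gap: 12.0
```

```bash
python3 -m creep '[{"delta_pos":[0,-0.0024,-0.009],"turn":[0,0,0]},{"delta_pos":[0,-0.0033,-0.0087],"turn":[0,0,0]},{"delta_pos":[0,-0.0042,-0.0083],"turn":[0,0,0]},{"delta_pos":[0,-0.005,-0.0078],"turn":[0,0,0]},{"delta_pos":[0,-0.0057,-0.0073],"turn":[0,0,0]}]'
python3 -m creep '[{"delta_pos":[0,-0.0064,-0.0067],"turn":[0,0,0]},{"delta_pos":[0,-0.0071,-0.006],"turn":[0,0,0]},{"delta_pos":[0,-0.0076,-0.0053],"turn":[0,0,0]},{"delta_pos":[0,-0.0081,-0.0045],"turn":[0,0,0]},{"delta_pos":[0,-0.0085,-0.0036],"turn":[0,0,0]}]'
python3 -m creep '[{"delta_pos":[0,-0.0089,-0.0027],"turn":[0,0,0]},{"delta_pos":[0,-0.0091,-0.0018],"turn":[0,0,0]},{"delta_pos":[0,-0.0092,-0.0009],"turn":[0,0,0]},{"delta_pos":[0,-0.0093,0],"turn":[0,0,0]},{"delta_pos":[0,-0.0092,0.001],"turn":[0,0,0]}]'
python3 -m creep '[{"delta_pos":[0,0,0],"turn":[0,0,0]}]'
```

```text
clock: 4.65
tool_pos: [644.0, 288.9, 213.6]
tool_rot: [0.003, 0.771, 0.637, 0.004]
contact_force: [5.8, -1.2, -0.4]
finger_gap: 12.3
clock: 5.15
tool_pos: [608.4, 295.6, 244.2]
tool_rot: [0.004, 0.771, 0.637, 0.006]
contact_force: [4.0, -3.3, 11.5]
finger_gap: 12.1
clock: 5.65
tool_pos: [560.6, 304.4, 247.6]
tool_rot: [0.002, 0.771, 0.637, 0.003]
contact_force: [-6.2, -4.1, 13.0]
finger_gap: 12.1
clock: 5.75
tool_pos: [558.7, 304.7, 247.0]
tool_rot: [0.001, 0.77, 0.638, 0.001]
contact_force: [-10.2, -3.7, 13.8]
finger_gap: 12.5
```

```bash
python3 -m creep '[{"delta_pos":[0,0,0],"turn":[0,0,0]},{"delta_pos":[0,0,0],"turn":[0,0,0]},{"delta_pos":[0,0,-0.01],"turn":[0,0,0]},{"delta_pos":[0,0,-0.03],"turn":[0,0,0]},{"delta_pos":[0,0,-0.04],"turn":[0,0,0]}]' 0.6
python3 - <<'E'
from go import *
from fit import sign
st=show()
t=np.radians(22)
a=W(D[:3],[sign(0,-8+D[4],139+75),sign(0,-8+D[4],139)])
print(a.round(1));plan(a[0],frame(D,t),8,st)
s=imaging.snapshot("wrist");cv2.imwrite("pics/w2.png",s["image"])
s=imaging.snapshot("side");cv2.imwrite("pics/s2.png",s["image"])
cv2.imwrite("pics/ws2.png",np.hstack([crop(s["image"],200,90,130,130,400,400),cv2.resize(imaging.snapshot("top")["image"][130:270,100:240],(400,400))]))
E
```

```text
clock: 6.25
tool_pos: [558.7, 304.4, 319.0]
tool_rot: [-0.001, 0.771, 0.637, -0.002]
contact_force: [0.4, 0.5, 0.8]
finger_gap: 51.2
[538.5066 184.7863 -19.0384  14.2513  -1.4598]
[[1.2, -1.4], [1.4, 0.7], [-0.1, -0.5], [-0.2, -1.1], [-1.5, -0.7], [0.5, -0.6], [-0.3, 0.7], [-1.0, -0.7], [-0.5, 0.4], [-0.4, 0.5], [-1.4, -0.6]]
[ 5.556426e+02 -2.196284e+02  3.996000e-01  4.674000e-01]
[[-0.3, -1.4], [0.1, -1.6], [1.3, 0.2], [0.9, 0.1], [-0.2, 0.3], [0.2, -0.3], [-0.0, -1.0], [-1.3, 0.1], [-1.2, 0.7], [-0.2, -1.5], [-2.6, -0.2], [0.6, -0.0]]
t 6.25 [558.7 304.4 319. ] F [0.4 0.5 0.8] gap 51.2 j [ 0.41  0.06  1.59 -0.    1.5   0.6 ]
[[496.9 183.1 245.3]
 [524.5 177.8 175.8]]
8 rows delta m [-0.0163, -0.0062, 0.0084] turn [-0.0485, 0.0004, 0.0001] |mm| 19.4 deg 2.78
```

View pics/ws2.png

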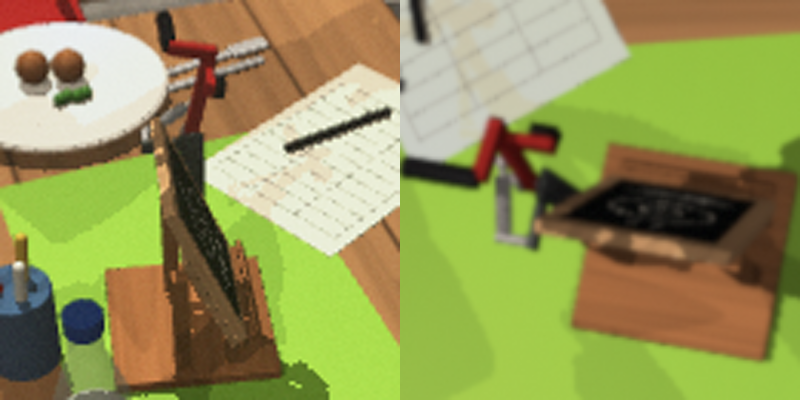

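Clamp arm standing open (left crop: red arm upright at (205,90), handle at (165,25)). Sign is undisturbed. I'll unfold the rest next, while the hand is free.

```bash
sed -i 's/^D=fit.*/if __name__=="__main__": D=fit(desk,[420,240,-0.2,5,0.]);E=fit(easel,[430,-130,0.4,0.9])/' fit.py
python3 - <<'E'
from go import *
p=W(E[:3],[[92,0,200]])[0];print(p)
plan(p,frame(E,0,0),14)
E
```

```text
[ 640.39463568 -183.83610911  200.        ]
14 rows delta m [-0.0256, 0.0266, 0.009] turn [0.0003, -0.0006, 0.0702] |mm| 38.0 deg 4.02
```

```bash
for i in 1 2; do python3 -m creep '[{"delta_pos":[-0.0256,0.0266,0.009],"turn":[0,0,0.0702]},{"delta_pos":[-0.0256,0.0266,0.009],"turn":[0,0,0.0702]},{"delta_pos":[-0.0256,0.0266,0.009],"turn":[0,0,0.0702]},{"delta_pos":[-0.0256,0.0266,0.009],"turn":[0,0,0.0702]},{"delta_pos":[-0.0256,0.0266,0.009],"turn":[0,0,0.0702]}]' 0 40|sed -n 2p; done
python3 -m creep '[{"delta_pos":[-0.0256,0.0266,0.009],"turn":[0,0,0.0702]},{"delta_pos":[-0.0256,0.0266,0.009],"turn":[0,0,0.0702]},{"delta_pos":[-0.0256,0.0266,0.009],"turn":[0,0,0.0702]},{"delta_pos":[-0.0256,0.0266,0.009],"turn":[0,0,0.0702]},{"delta_pos":[0,0,0],"turn":[0,0,0]}]'
python3 - <<'E'
from go import *
from fit import rb
st=show();p=W(E[:3],[[92,0,58]])[0]
plan(p,frame(E,0,0),8,st)
s=imaging.snapshot("wrist");im=s["image"].copy();T=wristT(s,st)
pts=W(E[:3],[rb(E[3],40),rb(E[3],-40),[105,55,12],[105,-55,12],[-1,17,23],[-1,-17,23],[-30,47,34],[-30,-47,34]])
for u in proj(s,pts,T): print(u.round(1),end=""); cv2.drawMarker(im,tuple(int(v) for v in u),(255,0,255),0,12)
cv2.imwrite("pics/w3.png",im)
E
```

```text
tool_pos: [644.0, 140.2, 273.9]
tool_pos: [666.2, -42.2, 228.9]
clock: 7.9
tool_pos: [636.1, -188.8, 191.4]
tool_rot: [-0.001, 0.981, 0.196, -0.002]
contact_force: [-0.4, 0.7, -0.9]
finger_gap: -0.0
t 7.9 [ 636.1 -188.8  191.4] F [-0.4  0.7 -0.9] gap -0.0 j [-0.37  0.19  1.66 -0.    1.3   0.81]
8 rows delta m [0.0008, -0.0003, 0.0167] turn [-0.0003, 0.0005, -0.0007] |mm| 16.7 deg 0.05
[224.6 233.8][316.5 233.4][216.1 168.9][325.9 168.2][256.  268.1][287.6 268. ][228.1 297.5][315.9 297.1]
```

View pics/w3.png

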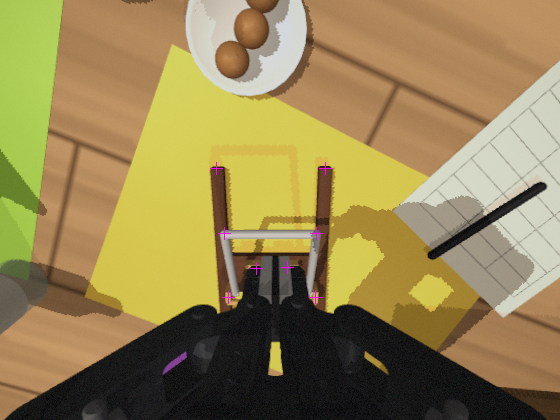

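Bar at (226–316,234) and runner ends at (217,167)/(325,167) lie exactly on the predictions. I'll descend in front of the bar and push it back along its arc.

```bash
for i in 1 2; do python3 -m creep '[{"delta_pos":[0.0008,0,0.0167],"turn":[0,0,0]},{"delta_pos":[0.0008,0,0.0167],"turn":[0,0,0]},{"delta_pos":[0.0008,0,0.0167],"turn":[0,0,0]},{"delta_pos":[0.0008,0,0.0167],"turn":[0,0,0]}]'|sed -n '2p;4p'; done
python3 -m creep '[{"delta_pos":[-0.008,0,0],"turn":[0,0,0]},{"delta_pos":[-0.008,0,0],"turn":[0,0,0]},{"delta_pos":[0,0,0],"turn":[0,0,0]}]'
python3 - <<'E'
import numpy as np
q=np.linspace(.467,1.92,16)
print(np.round(np.c_[q[1:],100*np.diff(np.cos(q)),-100*np.diff(np.sin(q))],1).tolist())
E
```

```text
tool_pos: [641.1, -182.6, 124.9]
contact_force: [0.3, 0.5, -0.8]
tool_pos: [644.5, -182.5, 59.1]
contact_force: [-0.8, -0.1, 0.0]
clock: 9.05
tool_pos: [629.2, -189.6, 61.4]
tool_rot: [0.0, 0.98, 0.198, 0.0]
contact_force: [-1.2, 0.3, -0.4]
finger_gap: 0.2
[[0.6, -4.8, -8.4], [0.7, -5.6, -7.9], [0.8, -6.3, -7.3], [0.9, -7.0, -6.7], [1.0, -7.6, -6.0], [1.0, -8.1, -5.2], [1.1, -8.6, -4.4], [1.2, -9.0, -3.6], [1.3, -9.3, -2.7], [1.4, -9.5, -1.8], [1.5, -9.6, -0.8], [1.6, -9.7, 0.1], [1.7, -9.6, 1.0], [1.8, -9.5, 2.0], [1.9, -9.2, 2.9]]
```

```bash
python3 -m creep '[{"delta_pos":[-0.0048,0,-0.0084],"turn":[0,0,0]},{"delta_pos":[-0.0056,0,-0.0079],"turn":[0,0,0]},{"delta_pos":[-0.0063,0,-0.0073],"turn":[0,0,0]},{"delta_pos":[-0.007,0,-0.0067],"turn":[0,0,0]},{"delta_pos":[-0.0076,0,-0.006],"turn":[0,0,0]}]'|sed -n '2p;4p'
python3 -m creep '[{"delta_pos":[-0.0081,0,-0.0052],"turn":[0,0,0]},{"delta_pos":[-0.0086,0,-0.0044],"turn":[0,0,0]},{"delta_pos":[-0.009,0,-0.0036],"turn":[0,0,0]},{"delta_pos":[-0.0093,0,-0.0027],"turn":[0,0,0]},{"delta_pos":[-0.0095,0,-0.0018],"turn":[0,0,0]}]'|sed -n '2p;4p'
python3 -m creep '[{"delta_pos":[-0.0096,0,-0.0008],"turn":[0,0,0]},{"delta_pos":[-0.0097,0,0],"turn":[0,0,0]},{"delta_pos":[-0.0096,0,0.001],"turn":[0,0,0]},{"delta_pos":[-0.0095,0,0.002],"turn":[0,0,0]},{"delta_pos":[-0.0092,0,0.0029],"turn":[0,0,0]}]'|sed -n '2p;4p'
python3 -m creep '[{"delta_pos":[0,0,0],"turn":[0,0,0]}]'
python3 - <<'E'
from go import *
st=show();c,s=np.cos(E[2]),np.sin(E[2]);v=st["tool_pos"][:2]-E[:2];print("easel x,y",c*v[0]+s*v[1],-s*v[0]+c*v[1])
E
```

```text
tool_pos: [602.9, -200.9, 100.3]
contact_force: [3.7, 2.5, 4.3]
tool_pos: [558.5, -218.6, 114.2]
contact_force: [0.3, -0.1, 0.4]
tool_pos: [515.8, -236.9, 109.3]
contact_force: [20.2, 11.3, 11.4]
clock: 10.65
tool_pos: [516.5, -236.6, 109.7]
tool_rot: [-0.0, 0.98, 0.198, 0.002]
contact_force: [4.4, 2.7, 0.4]
finger_gap: -0.3
t 10.65 [ 516.5 -236.6  109.7] F [4.4 2.7 0.4] gap -0.3 j [-0.53  0.06  1.95  0.    1.13  0.65]
easel x,y -42.71207248012038 -0.4009481883300321
```

```bash
python3 -m creep '[{"delta_pos":[-0.002,0,0],"turn":[0,0,0]},{"delta_pos":[-0.001,0,0],"turn":[0,0,0]},{"delta_pos":[0,0,0],"turn":[0,0,0]}]'
python3 -m creep '[{"delta_pos":[0.015,0,0],"turn":[0,0,0]},{"delta_pos":[0.03,0,-0.01],"turn":[0,0,0]},{"delta_pos":[0,0,-0.05],"turn":[0,0,0]},{"delta_pos":[0,0,-0.05],"turn":[0,0,0]},{"delta_pos":[0,0,-0.05],"turn":[0,0,0]}]' 0.55
python3 - <<'E'
from go import *
from fit import sign
st=show();t=np.radians(22)
a=W(D[:3],[sign(0,-8+D[4],139+75)])[0]+[-20,0,60]
plan(a,frame(D,t),16,st)
s=imaging.snapshot("wrist");im=s["image"].copy();T=wristT(s,st)
from fit import rb
for q,c in((1.868,(255,0,255)),(1.75,(0,255,0))):
  for u in proj(s,W(E[:3],[rb(q,40),rb(q,-40)]),T): cv2.drawMarker(im,tuple(int(v) for v in u),c,0,12)
cv2.imwrite("pics/w4.png",im);s=imaging.snapshot("side");im2=s["image"]
for q,c in((1.868,(255,0,255)),(1.75,(0,255,0))):
  for u in proj(s,W(E[:3],[rb(q,40),rb(q,-40)])): cv2.drawMarker(im2,tuple(int(v) for v in u),c,0,4)
cv2.imwrite("pics/w4b.png",np.hstack([crop(im,130,120,300,300,400,400),crop(im2,245,240,140,140,400,400)]))
E
```

```text
clock: 10.95
tool_pos: [516.2, -236.7, 109.8]
tool_rot: [-0.0, 0.98, 0.198, 0.005]
contact_force: [13.4, 5.9, -2.9]
finger_gap: -0.1
clock: 11.45
tool_pos: [554.2, -220.2, 269.9]
tool_rot: [-0.001, 0.98, 0.199, -0.001]
contact_force: [1.3, -1.1, -0.7]
finger_gap: 46.8
t 11.45 [ 554.2 -220.2  269.9] F [ 1.3 -1.1 -0.7] gap 46.8 j [-0.47 -0.01  1.74 -0.    1.42  0.7 ]
16 rows delta m [0.0167, -0.0204, -0.0054] turn [-0.0222, 0.0119, -0.0606] |mm| 26.9 deg 3.76
```

View pics/w4b.png

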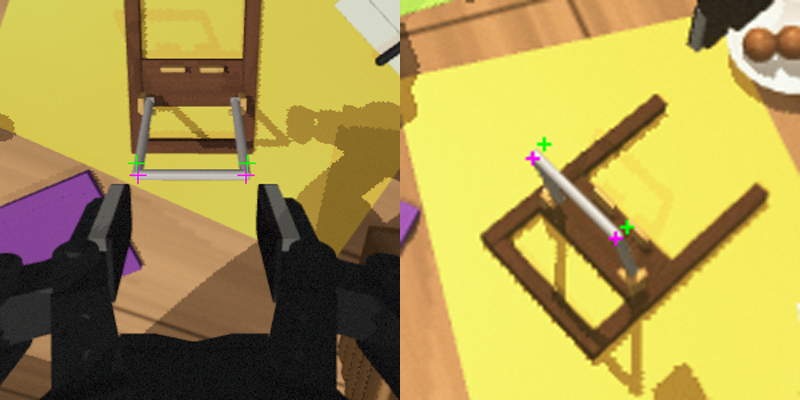

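Rest bar lies on the 1.868 markers in both views, so it is at its stop. Now to the sign.

```bash
for i in 1 2 3; do python3 -m creep '[{"delta_pos":[0.0167,-0.0204,-0.0054],"turn":[-0.0222,0.0119,-0.0606]},{"delta_pos":[0.0167,-0.0204,-0.0054],"turn":[-0.0222,0.0119,-0.0606]},{"delta_pos":[0.0167,-0.0204,-0.0054],"turn":[-0.0222,0.0119,-0.0606]},{"delta_pos":[0.0167,-0.0204,-0.0054],"turn":[-0.0222,0.0119,-0.0606]},{"delta_pos":[0.0167,-0.0204,-0.0054],"turn":[-0.0222,0.0119,-0.0606]}]'|sed -n 2p; done
python3 -m creep '[{"delta_pos":[0.0167,-0.0204,-0.0054],"turn":[-0.0222,0.0119,-0.0606]},{"delta_pos":[0,0,0],"turn":[0,0,0]}]'
python3 - <<'E'
from go import *
from fit import sign
st=show();t=np.radians(22)
plan(W(D[:3],[sign(0,-8+D[4],139+45)])[0],frame(D,t),6,st)
E
```

```text
tool_pos: [575.1, -89.4, 292.6]
tool_pos: [553.5, 42.2, 306.0]
tool_pos: [492.9, 161.7, 305.2]
clock: 13.25
tool_pos: [475.5, 183.9, 302.6]
tool_rot: [0.148, 0.755, 0.627, 0.122]
contact_force: [-0.5, 0.2, -0.2]
finger_gap: 46.9
t 13.25 [475.5 183.9 302.6] F [-0.5  0.2 -0.2] gap 46.9 j [ 0.37 -0.42  2.06 -0.22  1.18  0.6 ]
6 rows delta m [0.0005, -0.0003, 0.0152] turn [0.0003, -0.0001, 0.0007] |mm| 15.2 deg 0.04
```

```bash
python3 -m creep '[{"delta_pos":[0.0005,0,0.0152],"turn":[0,0,0]},{"delta_pos":[0.0005,0,0.0152],"turn":[0,0,0]},{"delta_pos":[0.0005,0,0.0152],"turn":[0,0,0]},{"delta_pos":[0.0005,0,0.0152],"turn":[0,0,0]},{"delta_pos":[0,0,0],"turn":[0,0,0]}]'
python3 - <<'E'
from go import *
from fit import sign
st=show();t=np.radians(22);dy=D[4]
plan(W(D[:3],[sign(0,-8+dy,139)])[0],frame(D,t),6,st)
s=imaging.snapshot("wrist");im=s["image"].copy();T=wristT(s,st)
for P in([5,65,160],[5,-65,160],[5,65,0],[5,-65,0]):
  u=proj(s,W(D[:3],[sign(*P,dy)]),T)[0];print(u.round(1));cv2.drawMarker(im,tuple(int(v) for v in u),(255,0,255),0,12)
cv2.imwrite("pics/w5.png",im)
E
```

```text
clock: 13.75
tool_pos: [499.8, 178.8, 243.2]
tool_rot: [0.147, 0.757, 0.625, 0.119]
contact_force: [-0.1, 0.4, -0.5]
finger_gap: 47.3
t 13.75 [499.8 178.8 243.2] F [-0.1  0.4 -0.5] gap 47.3 j [ 0.34 -0.33  2.1  -0.22  1.06  0.61]
6 rows delta m [0.0006, -0.0004, 0.012] turn [-0.0004, 0.0006, -0.0001] |mm| 12.0 deg 0.04
[279.8 108.5]
[279.1 307.4]
[278.  106.7]
[277.8 223.8]
```

View pics/w5.png

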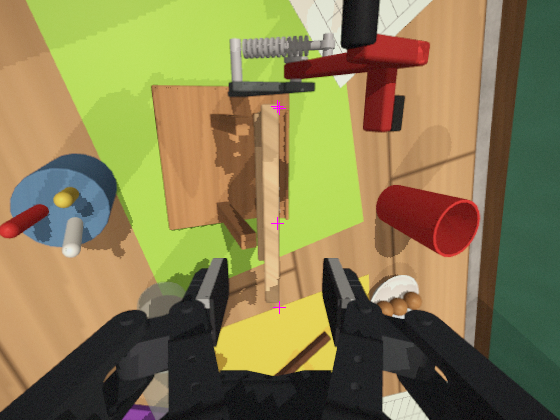

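Top edge of the sign is the strip x 262–280, y 104–300. The front face agrees with the prediction; along its width it sits about 3 mm nearer the post than fitted. Descend and grip.

```bash
for i in 1 2; do python3 -m creep '[{"delta_pos":[0.0006,-0.0004,0.012],"turn":[0,0,0]},{"delta_pos":[0.0006,-0.0004,0.012],"turn":[0,0,0]},{"delta_pos":[0.0006,-0.0004,0.012],"turn":[0,0,0]}]'|sed -n '2p;4p';done
python3 -m creep '[{"delta_pos":[0,0,0],"turn":[0,0,0]},{"delta_pos":[0,0,0],"turn":[0,0,0]},{"delta_pos":[0,0,0],"turn":[0,0,0]},{"delta_pos":[0,0,0],"turn":[0,0,0]},{"delta_pos":[0,0,0],"turn":[0,0,0]}]' 0 60
python3 -c "
from go import *
show()"
```

```text
tool_pos: [513.3, 179.5, 213.2]
contact_force: [0.2, 0.7, -0.7]
tool_pos: [525.8, 178.9, 178.9]
contact_force: [-0.3, 1.5, -0.4]
clock: 14.9
tool_pos: [525.5, 179.0, 180.4]
tool_rot: [0.148, 0.756, 0.625, 0.123]
contact_force: [-1.0, -0.8, -1.1]
finger_gap: 8.9
t 14.9 [525.5 179.  180.4] F [-1.  -0.8 -1.1] gap 8.9 j [ 0.32 -0.22  2.12 -0.23  0.92  0.62]
```

```bash
python3 -m creep '[{"delta_pos":[0,0,-0.004],"turn":[0,0,0]},{"delta_pos":[0,0,-0.008],"turn":[0,0,0]},{"delta_pos":[0,0,-0.01],"turn":[0,0,0]},{"delta_pos":[0,0,-0.015],"turn":[0,0,0]},{"delta_pos":[0,-0.01,-0.015],"turn":[0,0,0]}]'
python3 -m creep '[{"delta_pos":[0,-0.02,-0.03],"turn":[0,0,0]},{"delta_pos":[0,-0.02,-0.03],"turn":[0,0,0]},{"delta_pos":[0,-0.01,-0.03],"turn":[0,0,0]},{"delta_pos":[0,0,-0.03],"turn":[0,0,0]},{"delta_pos":[0,0,-0.03],"turn":[0,0,0]}]'
python3 -m creep '[{"delta_pos":[0,0,0],"turn":[0,0,0]},{"delta_pos":[0,0,0],"turn":[0,0,0]}]' |tail -1
python3 - <<'E'
from go import *
st=show()
s=imaging.snapshot("wrist");cv2.imwrite("pics/w6.png",s["image"]);pickle.dump((s,st),open("w6.pkl","wb"))
s2=imaging.snapshot("side");pickle.dump(s2,open("s6.pkl","wb"))
cv2.imwrite("pics/w6b.png",np.hstack([crop(s["image"],130,60,300,330,400,440),crop(s2["image"],180,30,140,154,400,440)]))
E
```

```text
clock: 15.4
tool_pos: [499.5, 184.3, 228.1]
tool_rot: [0.151, 0.755, 0.625, 0.126]
contact_force: [14.6, -2.0, -3.5]
finger_gap: 8.8
clock: 15.9
tool_pos: [394.7, 203.7, 347.0]
tool_rot: [0.148, 0.756, 0.625, 0.124]
contact_force: [0.2, 0.3, -2.1]
finger_gap: 8.4
finger_gap: 8.4
t 16.1 [395.9 203.8 345.6] F [ 0.6 -0.2 -2.1] gap 8.4 j [ 0.5  -0.58  2.1  -0.25  1.33  0.71]
```

View pics/w6b.png

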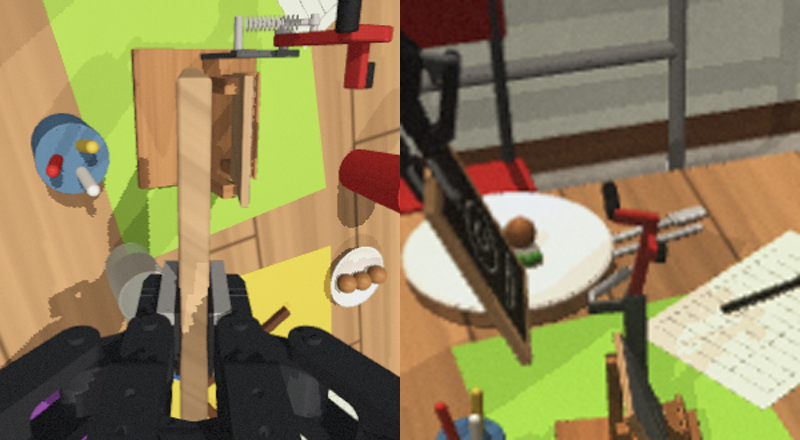

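```bash
python3 - <<'E'
from go import *
from scipy.optimize import least_squares
s,st=pickle.load(open("w6.pkl","rb"));im=s["image"].astype(int);T=wristT(s,st);Rt=q2R(st["tool_rot"]);p=st["tool_pos"]
tp=lambda P:proj(s,p+np.atleast_2d(P)@Rt.T,T)
print("TCP etc",tp([[0,0,0],[0,0,-16],[57,0,-16],[-73,0,-16],[57,0,144],[65,0,144]]).round(1).tolist())
for v in list(range(104,128,2))+list(range(362,384,2)): print(v,im[v,272:281].mean(0).astype(int).tolist())
for v in(125,150,180,230): print(v,[ (u,int(im[v,u].sum())) for u in range(256,300,2)])
E
```

```text
TCP etc [[275.4, 277.3], [275.5, 296.5], [275.5, 165.5], [275.5, 423.2], [275.2, 132.0], [275.2, 122.4]]
104 [84, 132, 185]
106 [86, 134, 189]
108 [83, 132, 185]
110 [83, 130, 181]
112 [86, 122, 157]
114 [84, 120, 151]
116 [85, 120, 151]
118 [114, 156, 192]
120 [131, 177, 213]
122 [131, 177, 213]
124 [131, 178, 214]
126 [132, 178, 215]
362 [95, 134, 167]
364 [95, 133, 166]
366 [92, 130, 163]
368 [92, 129, 162]
370 [92, 128, 162]
372 [91, 128, 161]
374 [92, 129, 161]
376 [32, 31, 30]
378 [31, 31, 29]
380 [30, 29, 28]
382 [28, 26, 27]
125 [(256, 443), (258, 437), (260, 422), (262, 352), (264, 424), (266, 492), (268, 509), (270, 524), (272, 527), (274, 527), (276, 524), (278, 516), (280, 528), (282, 523), (284, 528), (286, 520), (288, 441), (290, 177), (292, 180), (294, 162), (296, 164), (298, 294)]
150 [(256, 439), (258, 439), (260, 451), (262, 385), (264, 447), (266, 524), (268, 519), (270, 521), (272, 522), (274, 528), (276, 525), (278, 524), (280, 526), (282, 521), (284, 521), (286, 502), (288, 396), (290, 278), (292, 237), (294, 244), (296, 233), (298, 232)]
180 [(256, 462), (258, 469), (260, 444), (262, 407), (264, 392), (266, 475), (268, 479), (270, 479), (272, 497), (274, 508), (276, 523), (278, 528), (280, 527), (282, 530), (284, 533), (286, 520), (288, 297), (290, 244), (292, 251), (294, 228), (296, 156), (298, 168)]
230 [(256, 461), (258, 460), (260, 459), (262, 437), (264, 383), (266, 481), (268, 507), (270, 515), (272, 527), (274, 528), (276, 538), (278, 545), (280, 538), (282, 545), (284, 543), (286, 502), (288, 499), (290, 501), (292, 497), (294, 503), (296, 497), (298, 497)]
```

```bash
cat >> go.py <<'E'
TL=np.radians(17.1)
def place(dn,du,off=11,h=16):
    """TCP for the sign standing on the easel, dn mm forward of and du mm up along the sign from its final place"""
    Rm=frame(E,TL); o=W(E[:3],[[-16,0,12]])[0]
    return o-Rm@np.array([off,0,160-h])+Rm@np.array([0,dn,-du]),Rm
E
python3 - <<'E'
from go import *
st=show();plan([500,130,400],q2R(st["tool_rot"]),4,st)
P,Rm=place(3,60);print(P)
st=dict(st);st["tool_pos"]=np.array([500,130,400.]);plan(P,Rm,15,st)
E
```

```text
t 16.2 [395.7 203.3 342.7] F [-0.3  0.  -3.4] gap 8.3 j [ 0.5  -0.58  2.1  -0.25  1.33  0.71]
4 rows delta m [-0.0131, 0.0323, -0.0024] turn [0.0, 0.0, 0.0] |mm| 34.9 deg 0.0
[ 492.56549929 -258.207607    207.86389599]
15 rows delta m [-0.026, -0.007, 0.0113] turn [0.0056, 0.0132, -0.037] |mm| 29.2 deg 2.27
```

```bash
python3 -m creep '[{"delta_pos":[-0.0131,0.0323,-0.0024],"turn":[0,0,0]},{"delta_pos":[-0.0131,0.0323,-0.0024],"turn":[0,0,0]},{"delta_pos":[-0.0131,0.0323,-0.0024],"turn":[0,0,0]},{"delta_pos":[-0.0131,0.0323,-0.0024],"turn":[0,0,0]}]'|sed -n 2p
python3 - <<'E'
from go import *
P,Rm=place(6,130);print(P);plan(P,Rm,18)
E
```

```text
tool_pos: [501.0, 129.0, 399.8]
[ 476.24571004 -265.09973474  275.65152801]
18 rows delta m [-0.0219, -0.0055, 0.0055] turn [0.0046, 0.011, -0.0308] |mm| 23.3 deg 1.89
```

```bash
for i in 1 2 3; do python3 -m creep '[{"delta_pos":[-0.0219,-0.0055,0.0055],"turn":[0.0046,0.011,-0.0308]},{"delta_pos":[-0.0219,-0.0055,0.0055],"turn":[0.0046,0.011,-0.0308]},{"delta_pos":[-0.0219,-0.0055,0.0055],"turn":[0.0046,0.011,-0.0308]},{"delta_pos":[-0.0219,-0.0055,0.0055],"turn":[0.0046,0.011,-0.0308]},{"delta_pos":[-0.0219,-0.0055,0.0055],"turn":[0.0046,0.011,-0.0308]}]'|sed -n 2p; done
python3 -m creep '[{"delta_pos":[-0.0219,-0.0055,0.0055],"turn":[0.0046,0.011,-0.0308]},{"delta_pos":[-0.0219,-0.0055,0.0055],"turn":[0.0046,0.011,-0.0308]},{"delta_pos":[-0.0219,-0.0055,0.0055],"turn":[0.0046,0.011,-0.0308]},{"delta_pos":[0,0,0],"turn":[0,0,0]},{"delta_pos":[0,0,0],"turn":[0,0,0]}]'
python3 - <<'E'
from go import *
st=show();P,Rm=place(6,130);plan(P,Rm,1,st)
Rt=q2R(st["tool_rot"]);p=st["tool_pos"];tiles=[]
for n in("side","top"):
  s=imaging.snapshot(n);pickle.dump((s,st),open(n+"7.pkl","wb"));im=s["image"].copy()
  c=[proj(s,p+Rt@np.array([11+a,b,z]))[0] for a in(-65,65) for z in(-16,144) for b in(5,)]
  for u in c: cv2.drawMarker(im,tuple(int(round(v)) for v in u),(255,0,255),0,5)
  print(n,np.round(c,1).tolist());m=np.mean(c,0).astype(int)
  tiles.append(crop(im,m[0]-60,m[1]-75,120,150,400,500))
s=imaging.snapshot("wrist");pickle.dump((s,st),open("w7.pkl","wb"))
cv2.imwrite("pics/p7.png",np.hstack(tiles))
E
```

```text
tool_pos: [470.8, 22.4, 363.6]
tool_pos: [458.7, -87.9, 329.1]
tool_pos: [464.0, -198.6, 294.7]
clock: 18.6
tool_pos: [475.7, -263.1, 274.6]
tool_rot: [0.081, 0.547, 0.823, 0.125]
contact_force: [0.6, 0.9, -1.8]
finger_gap: 8.3
t 18.6 [ 475.7 -263.1  274.6] F [ 0.6  0.9 -1.8] gap 8.3 j [-0.74 -0.23  1.95  0.28  1.31 -1.19]
1 rows delta m [-0.0021, 0.0001, -0.0011] turn [0.0013, -0.0027, -0.0026] |mm| 2.4 deg 0.23
side [[327.0, 294.8], [335.9, 322.7], [269.9, 241.8], [288.1, 276.7]]
top [[476.5, 215.5], [434.5, 204.7], [406.4, 247.9], [375.5, 231.1]]
```

View pics/p7.png

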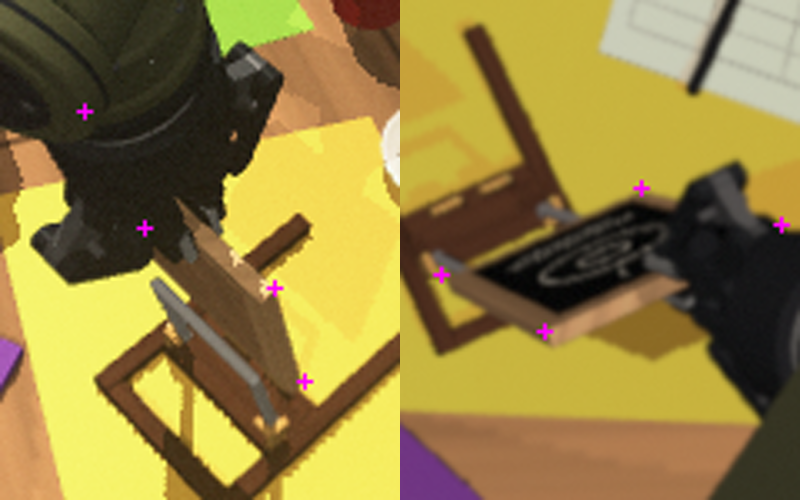

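```bash
python3 - <<'E'
from go import *
P,Rm=place(4,8,10.5);plan(P,Rm,10)
E
```

```text
10 rows delta m [-0.0002, -0.0004, 0.0123] turn [0.0003, 0.0, 0.0] |mm| 12.3 deg 0.02
```

```bash
for i in 1 2; do python3 -m creep '[{"delta_pos":[-0.0002,-0.0004,0.0123],"turn":[0,0,0]},{"delta_pos":[-0.0002,-0.0004,0.0123],"turn":[0,0,0]},{"delta_pos":[-0.0002,-0.0004,0.0123],"turn":[0,0,0]},{"delta_pos":[-0.0002,-0.0004,0.0123],"turn":[0,0,0]},{"delta_pos":[-0.0002,-0.0004,0.0123],"turn":[0,0,0]}]'|sed -n '2p;4p'; done
python3 -m creep '[{"delta_pos":[0,0,0],"turn":[0,0,0]},{"delta_pos":[0,0,0],"turn":[0,0,0]},{"delta_pos":[0,0,0],"turn":[0,0,0]}]'
python3 - <<'E'
from go import *
P,Rm=place(4,2,10.5);plan(P,Rm,3)
E
```

```text
tool_pos: [492.0, -257.0, 216.2]
contact_force: [-0.3, -0.7, -2.3]
tool_pos: [511.4, -256.6, 165.4]
contact_force: [0.2, -0.5, 1.2]
clock: 20.05
tool_pos: [507.8, -251.9, 158.3]
tool_rot: [0.084, 0.547, 0.824, 0.125]
contact_force: [2.4, -0.2, -1.8]
finger_gap: 8.4
3 rows delta m [0.0002, -0.0001, 0.0019] turn [0.0015, 0.0003, -0.0001] |mm| 2.0 deg 0.09
```

```bash
for i in 1 2 3; do python3 -m creep '[{"delta_pos":[0,0,0.001],"turn":[0,0,0]},{"delta_pos":[0,0,0.001],"turn":[0,0,0]},{"delta_pos":[0,0,0],"turn":[0,0,0]}]'|sed -n '2p;4p'; done
python3 -c "
from go import *
P,Rm=place(0,0,10.5);plan(P,Rm,1)"
```

```text
tool_pos: [508.1, -251.6, 156.6]
contact_force: [2.5, 1.3, -0.8]
tool_pos: [508.6, -251.5, 154.6]
contact_force: [2.6, -0.3, -0.4]
tool_pos: [509.1, -251.3, 152.8]
contact_force: [1.6, 1.4, 0.9]
1 rows delta m [0.0006, -0.004, 0.0021] turn [0.0036, 0.0004, 0.0001] |mm| 4.5 deg 0.21
```

```bash
for i in 1 2 3; do python3 -m creep '[{"delta_pos":[0,0,0.001],"turn":[0,0,0]},{"delta_pos":[0,0,0],"turn":[0,0,0]},{"delta_pos":[0,0,0],"turn":[0,0,0]}]'|sed -n '2p;4p'; done
```

```text
tool_pos: [509.5, -251.4, 152.6]
contact_force: [-1.0, 2.4, 5.0]
tool_pos: [509.9, -251.4, 152.6]
contact_force: [-3.2, 2.6, 8.3]
tool_pos: [510.3, -251.4, 152.6]
contact_force: [-5.4, 3.4, 13.9]
```

```bash
python3 -m creep '[{"delta_pos":[0,0,-0.0022],"turn":[0,0,0]},{"delta_pos":[0,-0.001,0],"turn":[0,0,0]},{"delta_pos":[0,-0.001,0],"turn":[0,0,0]},{"delta_pos":[0,0,0],"turn":[0,0,0]}]'|sed -n '2p;4p'
python3 -m creep '[{"delta_pos":[0,-0.001,0],"turn":[0,0,0]},{"delta_pos":[0,-0.001,0],"turn":[0,0,0]},{"delta_pos":[0,0,0],"turn":[0,0,0]}]'|sed -n '2p;4p'
python3 -c "
from go import *
P,Rm=place(0,0,10.5);plan(P,Rm,1)
s=imaging.snapshot('side');t=imaging.snapshot('top');cv2.imwrite('pics/p8.png',np.hstack([crop(s['image'],255,215,140,140,400,400),crop(t['image'],330,140,120,120,400,400)]))"
```

```text
tool_pos: [508.3, -251.9, 152.3]
contact_force: [2.4, 3.3, 4.3]
tool_pos: [507.2, -252.5, 152.0]
contact_force: [6.1, 4.1, 4.8]
1 rows delta m [0.0009, -0.0016, 0.0019] turn [0.0076, 0.0013, -0.0007] |mm| 2.7 deg 0.44
```

View pics/p8.png

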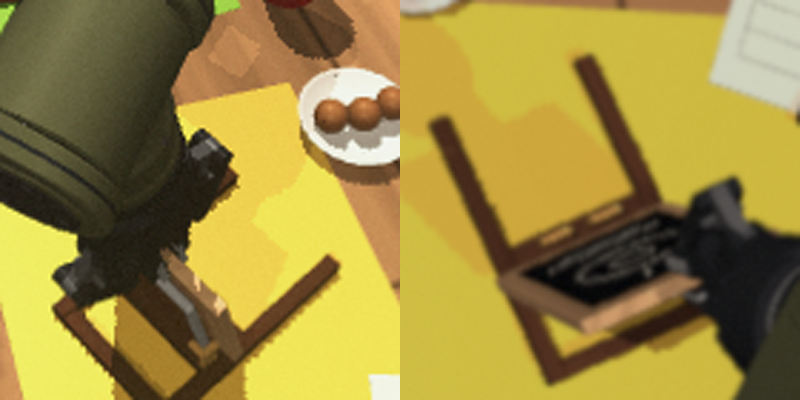

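Sign is on the ledge behind the lips (lips at (557,235),(607,212) in the right crop) and touching the rest bar, and looks centred. Release and retreat along the sign.

```bash
python3 -m creep '[{"delta_pos":[0,0,0],"turn":[0,0,0]},{"delta_pos":[0,0,0],"turn":[0,0,0]},{"delta_pos":[0,0,0],"turn":[0,0,0]},{"delta_pos":[0,0,0],"turn":[0,0,0]}]' 0.35
python3 -m creep '[{"delta_pos":[0,0,-0.01],"turn":[0,0,0]},{"delta_pos":[0,0,-0.015],"turn":[0,0,0]},{"delta_pos":[0,0,-0.03],"turn":[0,0,0]},{"delta_pos":[0,0,-0.05],"turn":[0,0,0]},{"delta_pos":[0,0,-0.05],"turn":[0,0,0]}]'
python3 -m creep '[{"delta_pos":[0,-0.03,-0.04],"turn":[0,0,0]},{"delta_pos":[0,-0.04,-0.03],"turn":[0,0,0]},{"delta_pos":[0,-0.05,-0.02],"turn":[0,0,0]},{"delta_pos":[0,0,0],"turn":[0,0,0]},{"delta_pos":[0,0,0],"turn":[0,0,0]}]'
python3 - <<'E'
from go import *
tiles=[];Rm=frame(E,TL);o=W(E[:3],[[-16,0,12]])[0]
c=[o+Rm@np.array([a,b,-z]) for a,z,b in((-65,0,5),(65,0,5),(-65,160,5),(65,160,5),(-65,160,-5),(65,160,-5))]
for n in("side","top"):
  s=imaging.snapshot(n);cv2.imwrite(f"pics/f_{n}.png",s["image"]);im=s["image"].copy();u=proj(s,c);m=u.mean(0).astype(int)
  k=400/130;x0,y0=m[0]-65,m[1]-65;big=crop(im,x0,y0,130,130,400,400)
  for a in u: cv2.drawMarker(big,tuple(int(round(v)) for v in (a-[x0,y0]+.5)*k),(255,0,255),0,9)
  tiles.append(big)
  tiles.append(crop(s["image"],0,60,560,280,400,200))
cv2.imwrite("pics/p9.png",np.vstack([np.hstack(tiles[::2]),np.hstack(tiles[1::2])]))
E
```

```text
clock: 23.05
tool_pos: [505.2, -252.8, 150.0]
tool_rot: [0.083, 0.546, 0.824, 0.125]
contact_force: [-0.6, 0.6, -0.4]
finger_gap: 30.1
clock: 23.55
tool_pos: [462.2, -270.5, 301.1]
tool_rot: [0.083, 0.546, 0.824, 0.125]
contact_force: [1.1, -1.6, 0.2]
finger_gap: 29.9
clock: 24.05
tool_pos: [335.6, -324.9, 350.5]
tool_rot: [0.085, 0.548, 0.823, 0.124]
contact_force: [-0.3, -0.5, -0.1]
finger_gap: 29.8
```

View pics/p9.png

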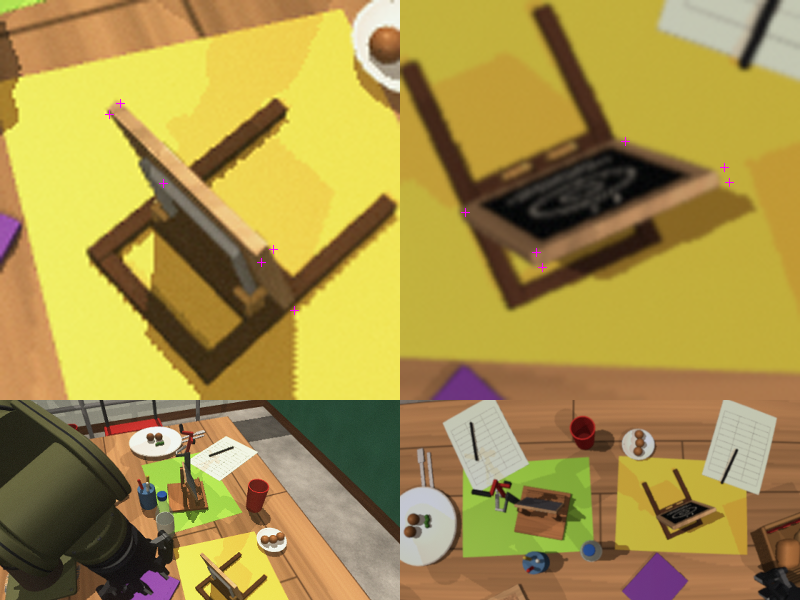

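```bash
python3 - <<'E'
from go import *
d={n:imaging.snapshot(n) for n in("side","top")}
Rm=frame(E,TL);o=W(E[:3],[[-16,0,12]])[0]
def score(n,dy,dx,dz,roll):
  s=d[n];g=cv2.GaussianBlur(s["image"],(0,0),.8).astype(np.float32)
  Q=Rm@R.from_rotvec([0,roll,0]).as_matrix();oo=o+Rm@np.array([dy,0,0])+np.array([0,0,dz])+Rm@np.array([0,dx,0]);tot=0
  # the two side edges that bound the silhouette, compared 1.2 px either side
  segs={"top":[((-65,160,5),(-65,20,5)),((65,160,5),(65,20,5)),((-65,160,-5),(65,160,-5))],"side":[((-65,160,5),(-65,30,5)),((-65,160,5),(65,160,5)),((65,160,-5),(65,160,5))]}[n]
  for a,b in segs:
    L=np.linspace(a,b,60)[:,[0,2,1]]*[1,1,-1];u=proj(s,oo+L@Q.T).astype(np.float32)
    t=(u[-1]-u[0]);t/=np.linalg.norm(t);nn=np.array([-t[1],t[0]])*1.2
    f=lambda v:cv2.remap(g,v[:,0].astype(np.float32)[None],v[:,1].astype(np.float32)[None],1)[0]
    tot+=np.linalg.norm((f(u+nn)-f(u-nn)).mean(0))
  return tot
from itertools import product
for names in(["top"],["side"],["top","side"]):
  best=max(product(np.arange(-6,7,1),np.arange(-4,5,1),np.arange(-3,4,1.5),np.radians([-2,-1,0,1,2])),key=lambda p:sum(score(n,*p) for n in names))
  print(names,best[:3],np.degrees(best[3]),sum(score(n,*best) for n in names),sum(score(n,0,0,0,0) for n in names))
E
```

```text
['top'] (np.int64(6), np.int64(0), np.float64(-3.0)) 0.0 148.22092 118.80612
['side'] (np.int64(6), np.int64(1), np.float64(-1.5)) 1.0 149.16002 119.52142
['top', 'side'] (np.int64(6), np.int64(1), np.float64(-1.5)) 1.0 292.3172 238.32755
```

```bash
cat > ref.py <<'E'
from go import *
d={n:imaging.snapshot(n) for n in("side","top")}
Rm=frame(E,TL);o=W(E[:3],[[-16,0,12]])[0]
def edge(n,P):
    s=d[n];g=cv2.GaussianBlur(s["image"],(0,0),.8);u=proj(s,P)
    t=u[-1]-u[0];t/=np.linalg.norm(t);nn=np.array([-t[1],t[0]])*1.2
    f=lambda v:cv2.remap(g,v[:,0].astype(np.float32)[None],v[:,1].astype(np.float32)[None],1)[0].astype(float)
    return np.linalg.norm((f(u+nn)-f(u-nn)).mean(0))
r=np.arange(-10,11,.5)
def best(n,fn): 
    v=[edge(n,fn(k)) for k in r];return r[int(np.argmax(v))],round(max(v))
def sg(a,b): return lambda k:o+(np.linspace(a,b,50)[:,[0,2,1]]*[1,1,-1]+[k,0,0])@Rm.T
def es(a,b): return lambda k:W(E[:3],np.linspace(a,b,50)+[0,k,0])
for nm,n,f in[("sign -y front","top",sg((-65,155,5),(-65,20,5))),("sign +y front(frame)","top",sg((65,155,5),(65,20,5))),("sign -y front","side",sg((-65,155,5),(-65,40,5))),
 ("runner -y out","top",es((100,-62,12),(20,-62,12))),("runner -y in","top",es((100,-48,12),(20,-48,12))),("runner +y out","top",es((100,62,12),(20,62,12))),("runner +y in","top",es((100,48,12),(20,48,12))),
 ("runner -y out top","side",es((100,-62,12),(20,-62,12))),("runner -y in","side",es((100,-48,12),(20,-48,12))),("runner +y in","side",es((100,48,12),(55,48,12)))]: print(nm,n,best(n,f))
E
python3 ref.py
```

```text
sign -y front top (np.float64(5.0), 76)
sign +y front(frame) top (np.float64(-10.0), 81)
sign -y front side (np.float64(3.0), 51)
runner -y out top (np.float64(2.5), 119)
runner -y in top (np.float64(4.5), 120)
runner +y out top (np.float64(3.5), 118)
runner +y in top (np.float64(1.5), 115)
runner -y out top side (np.float64(-3.5), 147)
runner -y in side (np.float64(0.5), 165)
runner +y in side (np.float64(-5.5), 149)
```

```bash
python3 - <<'E'
from go import *
P,Rm=place(-20,150,0);plan(P,Rm,6)
E
```

```text
6 rows delta m [0.0017, 0.0161, 0.0157] turn [0.0006, -0.0002, 0.0003] |mm| 22.5 deg 0.04
```

```bash
for i in 1 2; do python3 -m creep '[{"delta_pos":[0.0017,0.0161,0.0157],"turn":[0,0,0]},{"delta_pos":[0.0017,0.0161,0.0157],"turn":[0,0,0]},{"delta_pos":[0.0017,0.0161,0.0157],"turn":[0,0,0]},{"delta_pos":[0,0,0],"turn":[0,0,0]}]' 1|sed -n '2p;4p'; done
cat > ref2.py <<'E'
from go import *
st=show();s=imaging.snapshot("wrist");T=wristT(s,st);cv2.imwrite("pics/w9.png",s["image"])
Rm=frame(E,TL);o=W(E[:3],[[-16,0,12]])[0];g=cv2.GaussianBlur(s["image"],(0,0),.8);r=np.arange(-9,9.1,.5)
def edge(P):
    u=proj(s,P,T);t=u[-1]-u[0];t/=np.linalg.norm(t);nn=np.array([-t[1],t[0]])*1.2
    f=lambda v:cv2.remap(g,v[:,0].astype(np.float32)[None],v[:,1].astype(np.float32)[None],1)[0].astype(float)
    return np.linalg.norm((f(u+nn)-f(u-nn)).mean(0)),u
def sg(a,b): return lambda k:o+(np.linspace(a,b,50)[:,[0,2,1]]*[1,1,-1]+[k,0,0])@Rm.T
def es(a,b): return lambda k:W(E[:3],np.linspace(a,b,50)+[0,k,0])
for nm,f in[("sign -y top end",sg((-65,160,4),(-65,160,-4))),("sign +y top end",sg((65,160,4),(65,160,-4))),("sign -y",sg((-65,155,5),(-65,20,5))),("sign +y",sg((65,155,5),(65,20,5))),
 ("run -y out",es((100,-62,12),(20,-62,12))),("run -y in",es((100,-48,12),(20,-48,12))),("run +y out",es((100,62,12),(20,62,12))),("run +y in",es((100,48,12),(20,48,12))),
 ("lip +y end",es((1,29,23),(-3,29,23))),("lip -y end",es((1,-29,23),(-3,-29,23)))]:
    v=[edge(f(k)) for k in r];i=int(np.argmax([a[0] for a in v]));print(nm,r[i],round(v[i][0]),"px",v[i][1][[0,-1]].round().tolist())
E
python3 ref2.py
```

```text
tool_pos: [391.2, -293.8, 315.9]
contact_force: [-0.8, 0.3, -0.5]
tool_pos: [444.0, -266.5, 285.9]
contact_force: [-0.1, -0.1, -0.0]
t 25.15 [ 444.  -266.5  285.9] F [-0.1 -0.1 -0. ] gap 85.6 j [-0.79 -0.29  1.98  0.29  1.35 -1.24]
sign -y top end -9.0 100 px [[301.0, 275.0], [292.0, 275.0]]
sign +y top end 2.5 64 px [[305.0, 121.0], [296.0, 121.0]]
sign -y 4.0 9 px [[302.0, 260.0], [293.0, 214.0]]
sign +y 3.5 77 px [[306.0, 120.0], [296.0, 115.0]]
run -y out 1.0 138 px [[361.0, 203.0], [312.0, 208.0]]
run -y in 3.5 166 px [[362.0, 193.0], [313.0, 197.0]]
run +y out 0.5 140 px [[369.0, 119.0], [316.0, 120.0]]
run +y in -1.0 97 px [[367.0, 130.0], [316.0, 132.0]]
lip +y end 9.0 18 px [[305.0, 139.0], [303.0, 140.0]]
lip -y end 2.0 10 px [[304.0, 188.0], [301.0, 188.0]]
```

The wrist view puts the sign about 2–3 mm off the easel's centre line, which is within the calibration error, so I'm leaving it. The hand is clear; handing in.

```bash
python3 -m creep '[{"delta_pos":[0,-0.03,-0.03],"turn":[0,0,0]},{"delta_pos":[0,0,0],"turn":[0,0,0]},{"delta_pos":[0,0,0],"turn":[0,0,0]}]'
python3 -c "
from workcell import finish_job
print(finish_job())"
```

```text
clock: 25.5
tool_pos: [408.4, -283.6, 308.7]
tool_rot: [0.085, 0.547, 0.823, 0.125]
contact_force: [0.2, -0.1, -0.2]
finger_gap: 85.4
the job is handed in; nothing more can be done
None
```

The job is done and handed in at 25.5 s of robot time. I carried the clamp arm to its open stop, pushed the easel's wire rest back to its stop, and only then took the sign out. I lowered the sign onto the ledge until it made contact, eased it back against the rest and released it.

- **Clamp and rest:** In the pictures the clamp arm is still standing open after the sign came out. The rest bar matches its end-stop position in both views taken.
- **Sign:** It stands upright behind the brass lips, leaning on the rest with the chalk side to the front. The hand was clear, with about 0 N on the wrist.
- **Bystanders:** The bottle, beaker, dish and marker pot look unmoved in the last picture. I judged this by eye and did not re-measure them.
- **Centring disagreement:** The sign sits slightly towards the easel's +y side. The wrist and top cameras put it about 2 mm off, and the noisier side view up to about 4.5 mm. With calibration good to about 2 mm, I left it rather than nudge it.
- **Pushing forces:** The wrist felt brief pushes of about 15 N while pulling the sign out and setting it down. Pushing the rest to its stop took about 25 N.

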